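Hold a spring-tip probe on a marked test contact

ROBOT

A 6-joint arm with a two-finger parallel gripper is mounted at the origin on a cart in front of the work surface, level with it; the furniture and walls round the work are solid. World frame = base frame: x ahead of the robot, y to its left, z up, the work surface at z = 0. Lengths are in mm, angles in degrees, forces in N, time in s.
With the tool pointing down it reaches from about 300 to 850 mm from the base axis. Payload 4.2 kg.
Tool frame: the origin (TCP) lies at the very end of the fingers, on their centre line; the grasp point (between the pads) lies 19 mm behind it (env.grasp_offset is the distance from the TCP to the grasp point, in mm); z points along the fingers, y is the line along which they close (so a half turn about z gives the same grasp; the last joint's range is limited). The gripper opens to 91 mm and grips with 3 to 60 N. Pads are 32 mm wide; open, the fingers measure 118 mm over their backs; the gripper's body (76 mm by 178 mm) begins 60 mm behind the grasp point.
Start: joints at [-66.979, 18.312, 89.639, -0, 72.044, -1.146], TCP at [235.412, -524.618, 213.976] pointing down, gripper open.
Joint ranges: [-177.97, 177.97], [-48.28, 115.42], [12.27, 149.76], [-77.06, 257.06], [2.81, 150.46], [-146.56, 146.56]. Speed limits (degrees/s): [147.25, 147.25, 180, 180, 180, 180].

INTERFACE

Orientations are given as [roll, pitch, yaw] about the fixed x, y, z axes, in that order (R = Rz(yaw) Ry(pitch) Rx(roll)).
In Python, from workcell import env, eyes gives the robot as it stands.
- The arm moves only by the tool send_rows, never from a script. Its arguments are lists of equal length, an entry for each row: "grip": the opening, from -1 (shut) to 1 (fully open), so that 0 is half open; "xyz": the shift along the world's x, y, z in m, a list of three; "yaw": the turn about the world's z in degrees. A call has 1 to 8 rows; each row is the pose to reach, as a shift and turn from the pose commanded when the call began; what a row does not reach only later rows make up. A row lasts 1/12 s, in which the tool goes at most 41.7 mm and 7.16 degrees, less where a joint would pass 70% of its speed; a pose out of reach is approached as far as the arm can. A call with a gripper value outside its range is refused whole. The fingers move at their own pace and stop on an object; "grip_force" is the grip in N (left out, the last holds). Time passes only in rows, so rows that repeat a pose let the fingers close. It gives the time, the measured TCP pose, the force, the opening and the grip force at its end, in the units of the state.
- env.state(): the state, without advancing time (a new reading comes with each control period).
- eyes.grab_frame(name): name is "scene" or "top" or "wrist"; returns a dict with "frame" (420x560x3 uint8, red, green, blue), "fx", "fy", "cx", "cy" (pixels), "pose" (4x4, takes a point from camera to world coordinates). Camera axes: x right, y down, z forward; pixel columns grow to the right and rows downward; lengths in mm; the calibration is good to about 2 mm. A picture is of the moment at which its call begins. There is no depth.
- env.job_done(): hands the job in; it is judged then, once.
The state is a dict: "time_s": time; "qpos": joint angles; "qvel": joint speeds; "effort": joint torques, N m; "ee_pos": TCP position; "ee_rot": TCP orientation; "force": force on the tool from outside, world axes, zero at the start; "torque": the same for the moment, N m; "gripper_width": finger opening in mm; "gripper_force": force on a finger pad.
Only numpy, scipy, OpenCV 4.12 (cv2) and the standard library are available. Lean on these libraries where they do the work, as an engineer would, in place of code of your own. Each camera call takes 0.05 s, during which the arm holds its last target. There are 200 camera calls.

TASK

Take the spring-tip test probe out of its stand and hold its tip on the middle of the test contact that has the square frame round it, on the sloping jig, with the probe square to the jig's sloping face and its spring tip pressed in lightly, about half way. Do not touch the two unframed contacts or the board with the probe, never press the probe hard on the jig, and leave the other things on the desk where they are. Finish while still holding the probe in the gripper, pressed on the contact: do not let go or put it down.

Things in the scene. Friction and masses are not known exactly. Their poses are not given: they have to be found in the camera images.
- probe: the test probe, a round grey rod, 70 g, upright in the stand at the start, tip down, collar on the stand's top. Origin: centre of the collar's underside; z runs up the handle. Collar 26 mm across, 4 thick; handle 18 mm across up to 90 mm, black cap to 96. Below the origin: steel nose 10 mm across to -24 mm, then a thin spring plunger whose 5 mm ball end lies at -40 mm unpressed.
- probe_grip (a point): point on the probe's axis at mid handle, 50 mm above the underside of the collar (46 mm above its upper face), 90 mm above the unpressed tip; a good place to grasp the 18 mm round handle from above
- probe_point (a point): the very end of the probe's spring tip (moves with the plunger)
- plunger (a joint): how far the probe's spring tip is pressed in, m: 0 = fully out, 0.012 = bottomed. It resists with 0.9 N at the start of the travel, rising by 0.3 N per mm to 4.5 N at 12 mm; half way is 0.006
- stand: fixed probe stand: dark square base 64x64x10 mm with an aluminium block 40x40 mm on it, top 55 mm above the desk; a 15 mm hole runs down the block. Origin under its centre on the desk
- jig: fixed grey test jig, a plate 130 x 150 mm (150 along y) sloping 0.26 rad (15 degrees): low at its front (-x, to the robot), high at the back. Origin on the desk under its centre, x and y level; face centre 34 mm above the desk. A small board (13 mm proud of the face) sits on the front half; three brass contacts in a row along y, 45 mm apart, on a black strip on the back half
- board: the small blue circuit board, 70 x 45 mm, fixed on the jig's lower front half
- pad_framed: the wanted contact: a round brass disc 18 mm across, 3 mm high, with a white square frame (36 mm outside, 4 mm wide, 2 mm high) round it, fixed on the jig. Its z axis is the outward normal of the sloping face (leans 0.26 rad from vertical to the jig's front); origin under the disc. It can be any of the three in the row
- pad_framed_top (a point): centre of the upper face of the framed contact, where the tip must press; its z axis is the outward normal of the sloping face
- pad_bare_1: an unframed round brass contact, 18 mm across, 3 mm high; not to be touched
- pad_bare_2: the other unframed round brass contact, same size; not to be touched
- meter: orange hand multimeter lying on its back, 142x69x40 mm (origin under its centre); bystander
- grey_driver: grey precision screwdriver lying flat, 135 mm long, 12 mm thick; bystander
- black_tweezers: black tweezers lying flat, 124 mm long; bystander
- jar: small black jar with a grey lid, 44 mm across, 36 mm high; bystander
Not all that is in view belongs to the job. Several things have the shape of the probe; the one meant has the colours described above.

How it is judged (in metres and radians):
On the way:
1. the probe is lifted out of the stand in the gripper (height (world z) of probe_point above 0.065 m and contact force between the fingers and probe above 0.5 N), for 0.1 s.
At the end, for the whole second after the job is handed in: Gripper still holds the probe, at rest; tip end within 7 mm of the framed contact's centre, pressing it with 0.5 to 7 N, pushed in 2 to 10.5 mm of 12; probe axis within 0.14 rad (8 degrees) of the sloping face's normal; the probe does not lean on the jig (contact force between the fingers and probe above 0.5 N and distance between probe_point and pad_framed_top below 0.007 m and contact force between probe and pad_framed between 0.5 and 7 N and value of joint plunger between 0.002 and 0.0105 m and angle between the z axis of probe and the z axis of pad_framed_top, either way round below 0.14 rad and angle between probe's own z axis and vertical below 0.6 rad and contact force between probe and jig below 0.3 N and linear speed of probe below 0.02 m/s); the arm keeps its last pose, push and grip.
It fails at once if the probe presses the framed contact or the jig harder than 12 N (contact force between probe and pad_framed above 12 N or contact force between probe and jig above 12 N).
It fails at once if the probe touches an unframed contact or the board (contact force between probe and pad_bare_1 above 0.3 N or contact force between probe and pad_bare_2 above 0.3 N or contact force between probe and board above 0.3 N).
It fails at once if a loose bystander (multimeter, screwdriver, tweezers, jar) is moved more than 30 mm (distance of any of meter, grey_driver, black_tweezers, jar from where it was at the start of the episode above 0.03 m).
It also fails if it takes over 32 s, if anything falls off the work surface, if the arm or the gripper's body presses on something with over 40 N, if the wrist force passes 120 N, or if a joint passes its speed limit or range.

## Working session

There is one attempt and no reset: what is moved stays moved. The work goes in short steps, Python scripts to look and compute and a tool call to move; the robot and the scene stay as the last step left them, time stands still between calls to the robot, and variables do not carry over. Pictures are saved under pics/ and viewed, at most 10 in all, crops included, and the job is handed in when it is done.

Besides the shell and the picture viewer there is one more tool, called after ">>>" as name([rows], argument=value, ...), one row to a line, values as JSON. send_rows: Moves the arm, as the interface text tells. Its arguments: {"type":"object","properties":{"grip":{"type":"array"},"xyz":{"type":"array"},"yaw":{"type":"array"},"grip_force":{"type":"number"}},"required":["grip","xyz","yaw"]}

```bash
mkdir -p pics; ls; cat > h.py <<'E'
import numpy as np,cv2
from workcell import env,eyes
def grab(n,save=None):
    f=eyes.grab_frame(n)
    if save: cv2.imwrite(f'pics/{save}.png',cv2.cvtColor(f['frame'],cv2.COLOR_RGB2BGR))
    return f
def ray(f,u,v):
    P=np.array(f['pose']); d=P[:3,:3]@np.array([(u-f['cx'])/f['fx'],(v-f['cy'])/f['fy'],1.])
    return P[:3,3],d/np.linalg.norm(d)
def onz(f,u,v,z):
    o,d=ray(f,u,v); return o+d*(z-o[2])/d[2]
def proj(f,p):
    P=np.array(f['pose']); c=P[:3,:3].T@(np.array(p)-P[:3,3]); return f['fx']*c[0]/c[2]+f['cx'],f['fy']*c[1]/c[2]+f['cy']
def tri(*fuv):
    A=np.zeros((3,3));b=np.zeros(3)
    for f,u,v in fuv:
        o,d=ray(f,u,v);M=np.eye(3)-np.outer(d,d);A+=M;b+=M@o
    return np.linalg.solve(A,b)
E
python3 - <<'E'
from h import *
a=grab('scene');b=grab('top')
im=np.hstack([a['frame'],b['frame']])
cv2.imwrite('pics/s.png',a['frame'][:,:,::-1]);cv2.imwrite('pics/t.png',b['frame'][:,:,::-1])
for f in(a,b):print(np.round(f['pose'],3),f['fx'],f['cx'],f['cy'])
print(env.state(),env.grasp_offset)
E
```

```text
pics
[[-8.65000e-01 -2.81000e-01  4.15000e-01 -8.43900e+00]
 [-5.01000e-01  5.25000e-01 -6.89000e-01  8.41483e+02]
 [-2.40000e-02 -8.03000e-01 -5.95000e-01  8.55555e+02]
 [ 0.00000e+00  0.00000e+00  0.00000e+00  1.00000e+00]] 493.78386595698834 290.10662203063225 204.21397096664467
[[-2.000000e-02 -9.950000e-01  1.000000e-01  4.188410e+02]
 [-1.000000e+00  2.100000e-02  3.000000e-03 -8.324000e+00]
 [-5.000000e-03 -1.000000e-01 -9.950000e-01  1.129036e+03]
 [ 0.000000e+00  0.000000e+00  0.000000e+00  1.000000e+00]] 501.97438356077913 268.40908107971217 205.37833532163262
{'time_s': 0.1, 'qpos': array([-6.69795674e+01,  1.83480059e+01,  8.96992419e+01, -1.27154692e-03,
        7.20432238e+01, -1.14476382e+00]), 'qvel': array([-0.00048404, -0.07544612, -0.23065764, -0.00655349,  0.07364176,
        0.05537205]), 'effort': array([ 8.83644625e-04, -4.13334167e+01, -2.32509595e+01,  7.28442008e-02,
        4.21975425e-02, -5.04509296e-05]), 'ee_pos': array([ 235.21727883, -524.19903305,  213.20524939]), 'ee_rot': array([-1.79909522e+02, -5.98744071e-04,  2.41655889e+01]), 'force': array([-0.21163343,  0.32764777, -0.20268919]), 'torque': array([-0.01628972, -0.02169266,  0.0089254 ]), 'gripper_force': 0.0, 'gripper_width': 91.29315005826388} 18.8
```

View pics/s.png

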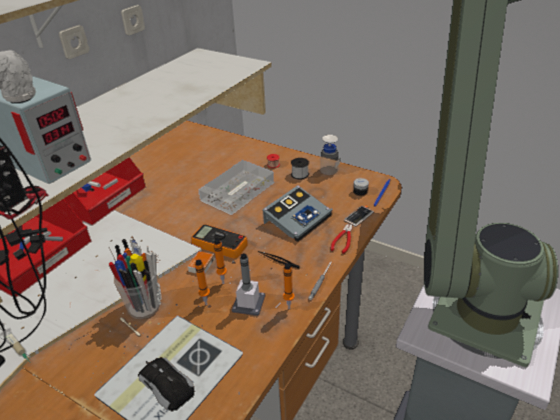

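View pics/t.png

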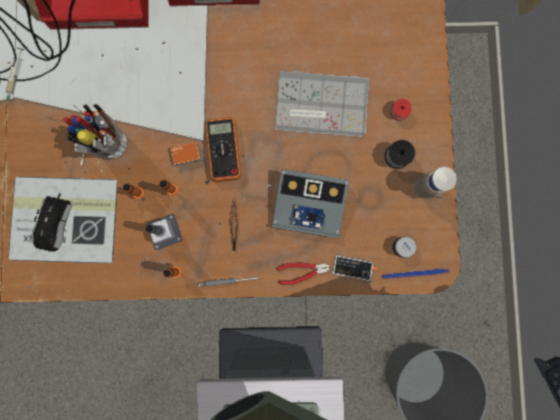

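```bash
python3 - <<'E'
from h import *
a=grab('scene');b=grab('top')
A=cv2.resize(a['frame'][240:320,170:310],None,fx=5,fy=5,interpolation=cv2.INTER_CUBIC)
A2=cv2.resize(a['frame'][180:240,255:340],None,fx=5,fy=5,interpolation=cv2.INTER_CUBIC)
B=cv2.resize(b['frame'][200:260,130:190],None,fx=4,fy=4,interpolation=cv2.INTER_CUBIC)
B2=cv2.resize(b['frame'][165:245,265:355],None,fx=4,fy=4,interpolation=cv2.INTER_CUBIC)
W=np.zeros((600,800,3),np.uint8)
W[:280,:490]=cv2.resize(A,(490,280));W[:300,500:800]=A2[:, :300] if 0 else cv2.resize(A2,(300,212))[:0].shape and np.pad(cv2.resize(A2,(300,212)),((0,88),(0,0),(0,0)))
W[300:540,:240]=B;W[300-20+0:600,250:610]=B2[:320]
cv2.imwrite('pics/c.png',W[:,:,::-1])
# brass + frame
out={}
for n,f,(u0,u1,v0,v1) in(('s',a,(262,335,180,240)),('t',b,(270,352,168,240))):
    c=f['frame'][v0:v1,u0:u1];h=cv2.cvtColor(c,cv2.COLOR_RGB2HSV)
    for nm,m in(('brass',cv2.inRange(h,(14,90,110),(32,255,255))),('white',cv2.inRange(h,(0,0,190),(180,50,255))),('blue',cv2.inRange(h,(100,100,60),(125,255,255)))):
        k,_,s,ct=cv2.connectedComponentsWithStats(m)
        print(n,nm,[(int(s[i,4]),np.round(ct[i]+[u0,v0],1).tolist()) for i in range(1,k) if s[i,4]>8])
E
```

```text
s brass [(27, [305.3, 182.9]), (38, [332.4, 186.6]), (12, [291.8, 184.0]), (12, [287.7, 187.4]), (29, [299.0, 194.0]), (27, [288.6, 201.1]), (27, [330.1, 202.7]), (31, [277.8, 209.0]), (18, [329.4, 218.8])]
s white []
s blue [(140, [305.3, 213.7])]
t brass [(53, [292.4, 184.7]), (53, [312.6, 188.2]), (56, [333.3, 191.5])]
t white []
t blue [(303, [309.2, 214.8])]
```

View pics/c.png

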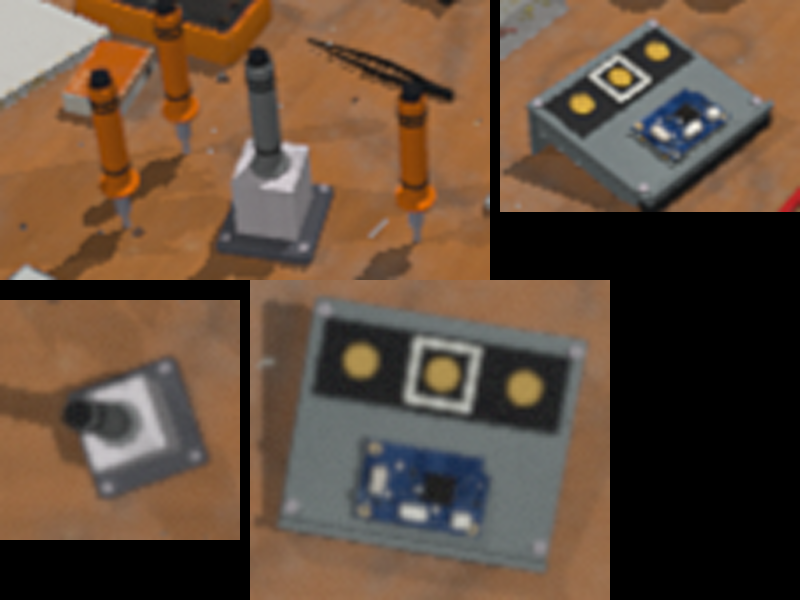

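```bash
python3 - <<'E'
from h import *
a=grab('scene');b=grab('top')
r=lambda x:np.round(x,1)
print('cap tri',r(tri((a,244,254.5),(b,149,228))), r(onz(a,244,254.5,151)),r(onz(b,149,228,151)))
print('collar',r(onz(b,160,230.3,59)))
print('stand base corners',[r(onz(b,130+u/4,200+(v-300)/4,10)) for u,v in((170,360),(207,462),(104,492))])
P=[((a,299,194),(b,333.3,191.5)),((a,288.6,201.1),(b,312.6,188.2)),((a,277.8,209),(b,292.4,184.7))]
for p,q in P: print(r(tri(p,q)),r(onz(*p,48)),r(onz(*q,48)))
d=onz(*P[2][1],48)-onz(*P[0][1],48);print(np.linalg.norm(d[:2]),'jig yaw',np.degrees(np.arctan2(-d[0],d[1])))
s=env.state();print(s['ee_pos'],s['ee_rot'])
w=grab('wrist');print(np.round(w['pose'],3),w['fx'])
E
```

```text
cap tri [478.  228.1 152.5] [479.4 226.9 151. ] [477.9 228.3 151. ]
collar [478.  227.1  59. ]
stand base corners [array([514.4, 209.9,  10. ]), array([457. , 189.4,  10. ]), array([441.6, 246.7,  10. ])]
[ 555.6 -146.2   48.9] [ 556.8 -147.1   48. ] [ 555.2 -146.6   48. ]
[ 563.5 -101.5   50.2] [ 565.6 -103.8   48. ] [ 563.3 -101.9   48. ]
[572.3 -58.   48.6] [573.2 -58.5  48. ] [571.9 -58.3  48. ]
89.87956776501892 jig yaw -10.727393608947823
[ 235.34698457 -524.47288895  213.68209221] [-1.79969606e+02 -2.22687516e-04  2.41672721e+01]
[[ 4.10000e-01 -8.77000e-01 -2.51000e-01  3.06359e+02]
 [-9.12000e-01 -3.95000e-01 -1.13000e-01 -4.93589e+02]
 [-0.00000e+00  2.76000e-01 -9.61000e-01  3.84841e+02]
 [ 0.00000e+00  0.00000e+00  0.00000e+00  1.00000e+00]] 289.86806597472236
```

>>> send_rows([
  [0.013,0.04,0],
  [0.026,0.08,0],
  [0.039,0.12,0],
  [0.052,0.16,0],
  [0.065,0.2,0],
  [0.078,0.24,0],
  [0.091,0.28,0],
  [0.1,0.31,0],
], grip=[0.3,0.3,0.3,0.3,0.3,0.3,0.3,0.3], yaw=[-5,-10,-15,-20,-25,-30,-34.9,-34.9], grip_force=15)

```text
time_s: 1.02
ee_pos: [335.5, -212.1, 214.2]
ee_rot: [-180.0, -0.0, -10.9]
force: [-0.1, -0.1, -0.4]
gripper_width: 59.1
gripper_force: 0.0
```

>>> send_rows([
  [0.012,0.038,0],
  [0.024,0.076,0],
  [0.036,0.114,0],
  [0.049,0.152,0],
  [0.061,0.19,0],
  [0.073,0.228,0],
  [0.085,0.266,0],
  [0.098,0.302,0],
], grip=[0.3,0.3,0.3,0.3,0.3,0.3,0.3,0.3], yaw=[0,0,0,0,0,0,0,0])

```text
time_s: 1.68
ee_pos: [433.4, 89.6, 214.2]
ee_rot: [-180.0, -0.0, -10.7]
force: [0.4, -0.7, -0.2]
gripper_width: 59.1
gripper_force: 0.0
```

>>> send_rows([
  [0.012,0.038,0],
  [0.024,0.076,0],
  [0.036,0.11,0],
  [0.045,0.14,0],
  [0.045,0.14,0],
  [0.045,0.14,0],
], grip=[0.3,0.3,0.3,0.3,0.3,0.3], yaw=[0,0,0,0,0,0])

```text
time_s: 2.18
ee_pos: [478.4, 228.5, 213.4]
ee_rot: [179.9, 0.0, -10.6]
force: [-0.8, -0.6, -0.2]
gripper_width: 59.1
gripper_force: 0.0
```

>>> send_rows([
  [0,-0.001,-0.03],
  [0,-0.001,-0.06],
  [0,-0.001,-0.09],
  [0,-0.001,-0.12],
  [0,-0.001,-0.128],
  [0,-0.001,-0.128],
  [0,-0.001,-0.128],
  [0,-0.001,-0.128],
], grip=[0.3,0.3,0.3,0.3,0.3,0.3,-0.8,-0.8], yaw=[0,0,0,0,0,0,0,0], grip_force=10)

```text
time_s: 2.85
ee_pos: [479.8, 226.6, 88.0]
ee_rot: [-179.9, -0.2, -10.8]
force: [0.6, 1.1, 0.4]
gripper_width: 48.4
gripper_force: 0.0
```

>>> send_rows([
  [0,0,0],
  [0,0,0],
  [0,0,0],
  [0,0,0],
  [0,0,0],
  [0,0,0],
], grip=[-0.8,-0.8,-0.8,-0.8,-0.8,-0.8], yaw=[0,0,0,0,0,0])

```text
time_s: 3.35
ee_pos: [478.7, 226.6, 86.4]
ee_rot: [-180.0, -0.0, -10.7]
force: [-0.8, 0.2, 2.8]
gripper_width: 17.6
gripper_force: 10.0
```

>>> send_rows([
  [0,0,0.006],
  [0,0,0.012],
  [0,0,0.016],
  [0,0,0.016],
  [-0.005,0.001,0.016],
  [-0.01,0.002,0.016],
  [-0.015,0.003,0.016],
  [-0.02,0.004,0.016],
], grip=[-0.8,-0.8,-0.8,-0.8,-0.8,-0.8,-0.8,-0.8], yaw=[0,0,0,0,0,0,0,0])

```text
time_s: 4.02
ee_pos: [458.4, 230.8, 102.0]
ee_rot: [-179.9, -0.1, -10.7]
force: [2.0, 2.4, -2.5]
gripper_width: 17.9
gripper_force: 10.0
```

```bash
python3 - <<'E'
from h import *
a=grab('scene');w=grab('wrist')
A=cv2.resize(a['frame'][230:330,200:300],None,fx=5.6,fy=5.6,interpolation=cv2.INTER_CUBIC)
W=np.zeros((560,800,3),np.uint8);W[:,:400]=A[:,80:480];W[:300,400:]=cv2.resize(w['frame'],(400,300))
cv2.imwrite('pics/d.png',W[:,:,::-1]);s=env.state();print(s['ee_pos'],s['force'],s['torque'],s['time_s'],s['gripper_force'])
E
```

```text
[457.45701154 230.87833386 101.98797009] [ 1.26966731  2.31720017 -0.77665105] [ 0.64313483 -0.23391174  0.01885257] 4.1167 9.998738765716553
```

View pics/d.png

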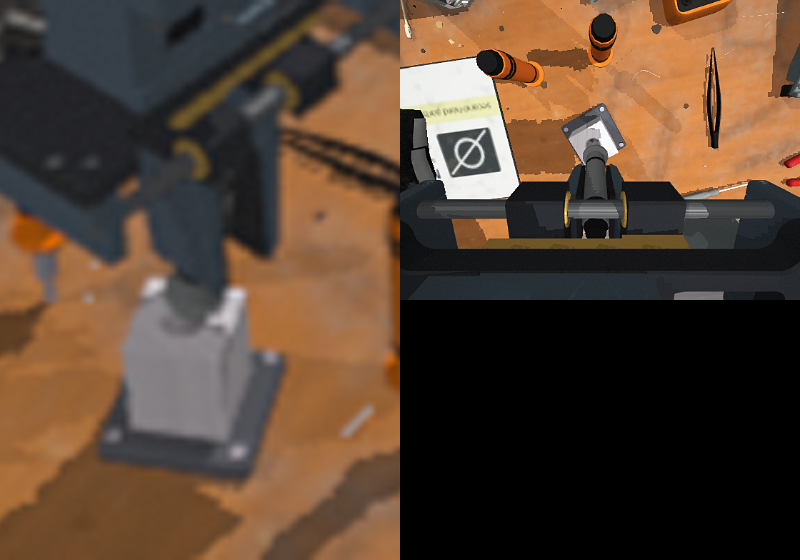

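>>> send_rows([
  [0,0,0.01],
  [0,0,0.03],
  [0,0,0.06],
  [0,0,0.09],
  [0,0,0.12],
  [0,0,0.12],
  [0,0,0.12],
  [0,0,0.12],
], grip=[-0.8,-0.8,-0.8,-0.8,-0.8,-0.8,-0.8,-0.8], yaw=[0,0,0,0,0,0,0,0], grip_force=25)

```text
time_s: 4.78
ee_pos: [457.1, 229.6, 221.3]
ee_rot: [179.9, 0.1, -10.7]
force: [-0.5, -0.4, -1.0]
gripper_width: 17.6
gripper_force: 25.0
```

```bash
python3 - <<'E'
from h import *
a=grab('scene');w=grab('wrist')
np.savez('m.npz',aw=a['pose'],ww=w['pose'])
s=env.state();g=s['ee_pos']+[0,0,18.8]
u,v=proj(a,g);u,v=int(u),int(v);print('grasp in scene',u,v,'wrist',proj(w,g))
print(s['ee_pos'],s['force'],s['time_s'])
y0=v-20;x0=u-40
A=cv2.resize(a['frame'][y0:y0+100,x0:x0+80],(400,500),interpolation=cv2.INTER_CUBIC)
W=np.zeros((500,800,3),np.uint8);W[:,:400]=A
x1=180;y1=120
W[:,400:]=cv2.resize(w['frame'][y1:y1+250,x1:x1+200],(400,500),interpolation=cv2.INTER_CUBIC)
print(x0,y0,x1,y1)
cv2.imwrite('pics/e.png',W[:,:,::-1])
ax=np.array([np.cos(np.radians(-10.7)),np.sin(np.radians(-10.7)),0])
for t in(0,5,10,15,20):
    d=np.array([0,0,1])*np.cos(np.radians(t))-ax*np.sin(np.radians(t))
    print(t,[[np.round(proj(f,g+d*k),1).tolist() for k in(-48,-74,-90)] for f in(a,w)])
E
```

```text
grasp in scene 248 225 wrist (np.float64(271.7731884553355), np.float64(268.22891052435165))
[457.05078294 229.61854367 220.39265065] [ 0.3458393  -0.6761934  -0.64902224] 4.8833
208 205 180 120
0 [[[250.7, 244.2], [251.6, 253.7], [252.1, 259.4]], [[271.9, 237.9], [271.9, 226.4], [272.0, 220.4]]]
5 [[[249.2, 243.3], [249.4, 252.3], [249.4, 257.6]], [[271.9, 232.7], [271.9, 219.1], [271.9, 212.0]]]
10 [[[247.8, 242.3], [247.1, 250.7], [246.8, 255.7]], [[271.9, 227.6], [271.9, 211.8], [271.9, 203.6]]]
15 [[[246.3, 241.1], [245.0, 248.9], [244.1, 253.5]], [[271.9, 222.7], [271.9, 204.7], [271.9, 195.3]]]
20 [[[244.9, 239.8], [242.8, 246.9], [241.6, 251.2]], [[271.9, 217.9], [271.9, 197.8], [271.9, 187.2]]]
```

View pics/e.png

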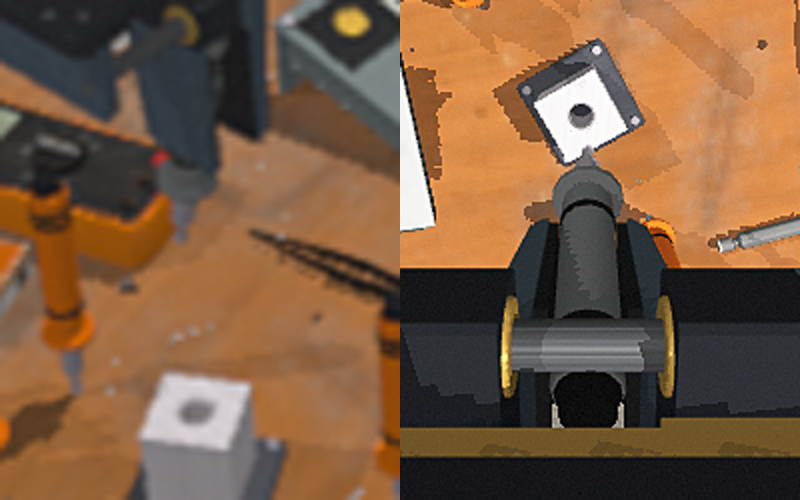

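```bash
python3 - <<'E'
from h import *
a=grab('scene');w=grab('wrist')
s=env.state();g=s['ee_pos']+[0,0,18.8]
c=w['frame'][185:200,262:286].astype(int);print(c.sum(2))
t=tri((a,244.4,253.4),(w,274,194.5));print(t,t-g,np.linalg.norm(t-g))
d=(t-g); ax=np.array([.9826,-.1857,0]);print(np.degrees(np.arctan2(d@ax,-d[2])))
E
```

```text
[[741 744 754 755 751 743 736 747 752 738 738 747 727 757 758 752 750 750
  753 757 753 747 744 749]
 [740 743 753 753 752 753 754 751 752 753 765 756 747 751 754 750 745 749
  753 757 752 747 743 750]
 [742 746 755 751 750 750 747 750 750 753 757 748 743 750 755 749 747 751
  753 755 751 747 747 756]
 [740 746 755 751 749 748 747 749 750 752 755 747 745 751 754 748 746 752
  753 755 752 747 761 765]
 [737 749 754 750 749 747 746 750 747 751 753 747 744 750 753 750 747 752
  755 759 759 765 765 608]
 [739 747 752 750 750 747 747 748 747 753 752 750 747 752 753 750 747 756
  763 765 765 765 616 171]
 [739 748 752 750 750 746 747 748 749 758 760 761 762 761 756 751 757 765
  765 765 616 176 181 287]
 [738 751 752 747 750 744 748 747 752 765 765 646 647 765 765 765 765 765
  646 190 193 301 180 423]
 [741 750 752 750 749 747 749 751 765 765 646 432 505 551 765 765 613 192
  186 177 212 429 424 406]
 [747 751 752 749 749 747 749 755 765 468 397 332 388 504 535 414 193 198
  238 444 420 409 413 405]
 [759 755 752 748 750 745 747 759 765 298 309 357 397 410 512 200 244 438
  429 413 413 399 403 402]
 [765 760 752 747 747 747 752 765 765 260 322 355 416 419 453 424 425 421
  412 415 398 402 405 394]
 [765 765 753 750 750 753 765 765 765 476 341 332 312 438 409 430 425 415
  415 404 408 408 409 408]
 [765 765 756 755 762 765 765 627 230 279 335 356 335 291 394 347 429 412
  416 399 415 408 392 396]
 [675 746 765 765 765 631 233 182 372 329 328 331 330 306 296 536 436 412
  418 412 402 405 400 395]]
[480.44346978 223.70118594 151.14414878] [ 22.95687814  -6.17265169 -88.21135247] 91.35842921144568
15.040916103477297
```

>>> send_rows([
  [0.004,-0.015,0],
  [0.012,-0.05,0],
  [0.021,-0.085,0],
  [0.03,-0.12,0],
  [0.038,-0.155,0],
  [0.047,-0.19,0],
  [0.056,-0.225,0],
  [0.064,-0.26,0],
], grip=[-0.8,-0.8,-0.8,-0.8,-0.8,-0.8,-0.8,-0.8], yaw=[0,0,0,0,0,0,0,0])

```text
time_s: 5.65
ee_pos: [522.1, -31.4, 221.1]
ee_rot: [180.0, 0.1, -10.7]
force: [0.7, 1.2, -1.0]
gripper_width: 17.3
gripper_force: 25.0
```

>>> send_rows([
  [0.008,-0.03,0],
  [0.013,-0.055,0],
  [0.016,-0.065,0],
  [0.016,-0.065,-0.025],
  [0.016,-0.065,-0.05],
  [0.016,-0.065,-0.07],
  [0.016,-0.065,-0.08],
  [0.016,-0.065,-0.08],
], grip=[-0.8,-0.8,-0.8,-0.8,-0.8,-0.8,-0.8,-0.8], yaw=[0,0,0,0,0,0,0,0])

```text
time_s: 6.32
ee_pos: [536.4, -93.7, 139.2]
ee_rot: [-180.0, 0.4, -10.7]
force: [-0.7, -0.5, -1.0]
gripper_width: 17.2
gripper_force: 25.0
```

```bash
python3 - <<'E'
from h import *
a=grab('scene');w=grab('wrist');b=grab('top')
s=env.state();T=s['ee_pos'];print(T,s['force'],s['time_s'])
tip=T+[22.9,-5.5,-68.7];print('tip',tip,[np.round(proj(f,tip),1) for f in(a,w)],'pad',[np.round(proj(f,[563.5,-101.5,49.5]),1) for f in(a,w)])
W=np.zeros((500,800,3),np.uint8)
W[:,:400]=cv2.resize(a['frame'][150:250,250:330],(400,500),interpolation=cv2.INTER_CUBIC)
W[:,400:]=cv2.resize(w['frame'][120:300,200:344],(400,500),interpolation=cv2.INTER_CUBIC)
cv2.imwrite('pics/f.png',W[:,:,::-1])
E
```

```text
[539.27010114 -94.41446785 143.01486278] [ 0.12532379 -0.2246631  -0.44624526] 6.4667
tip [562.17010114 -99.91446785  74.31486278] [array([288.7, 194.4]), array([273.8, 193.8])] pad [array([288.8, 201.3]), array([275.2, 186.2])]
```

View pics/f.png

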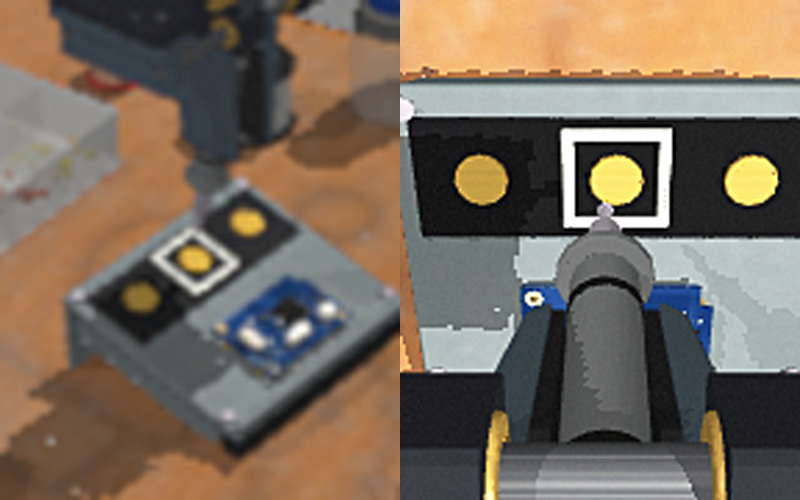

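```bash
python3 - <<'E'
from h import *
a=grab('scene');w=grab('wrist')
s=env.state();T=s['ee_pos'];print(T,s['force'])
c=w['frame'][188:206,266:284].astype(int);R=c[:,:,0]-c[:,:,2];print(c.sum(2))
h=cv2.cvtColor(w['frame'][150:230,230:330],cv2.COLOR_RGB2HSV);m=cv2.inRange(h,(14,90,110),(32,255,255))
k,_,st,ct=cv2.connectedComponentsWithStats(m);i=1+np.argmax(st[1:,4]);print(st[i]+[230,150,0,0,0],ct[i]+[230,150])
tip=tri((a,290.2,193.2),(w,273.8,196));pad=tri((a,288.8,201.3),(w,277.8,184.8))
pw=onz(w,277.8,184.8,49.5)
print('tip',tip,tip-T,'pad',pad,pw)
for tl in (10,13,15,17):
  d=np.array([.9826*np.sin(np.radians(tl)),-.1857*np.sin(np.radians(tl)),-np.cos(np.radians(tl))]);print(tl,[proj(f,T+[0,0,18.8]+d*88) for f in (w,a)])
E
```

```text
[539.40685582 -94.55645357 143.391012  ] [ 0.29637721 -0.08120478 -0.60889682]
[[ 93  28 325 640 607 601 597 597 596 597 598 599 597 595 597 599 601 600]
 [108  27  87 647 610 604 607 603 599 601 599 606 601 599 603 602 596 609]
 [101  24  77 639 625 613 605 610 608 610 606 607 606 604 606 602 611 609]
 [108  95  71 360 638 620 605 602 607 600 601 603 598 603 603 601 609 621]
 [108 107  97  12 370 641 615 601 458 603 598 600 604 601 602 607 619 632]
 [ 97 104 109  75  40 295 596 608 669 568 598 601 604 604 609 621 633 351]
 [ 98  97  95  77  59 373 584 447 506 655 605 611 625 630 642 640 366  21]
 [102 108 102  95  77 549 448 452 515 521 680 547 387 284  36  50  49  70]
 [ 96 107 100  96  71 476 456 468 529 549 449   7  43  70  59  70  78  85]
 [101  91  88  88  58 336 458 477 535 569 260  31  64  83  92  88  92  96]
 [ 50  54  49  38  35 336 466 450 413 536 247  47  31  49  45  50  49  44]
 [271 284 295 265 531 447 434 417 409 396 546 703 245 236 245 274 277 275]
 [765 765 765 402 439 441 433 422 431 400 379 534 765 765 765 765 765 765]
 [765 765 565 396 426 428 426 429 425 400 367 
[... 401 characters left out ...]
01.45799931   77.35930425] [ 21.32929974  -6.90154574 -66.03170775] pad [ 565.52150328 -104.65028005   46.80334991] [ 566.04264184 -104.68649965   49.5       ]
10 [(np.float64(272.32076453027037), np.float64(205.20940345375865)), (np.float64(290.70703079228855), np.float64(195.31012938510045))]
13 [(np.float64(272.31686143543703), np.float64(200.3114967961397)), (np.float64(289.4436390230161), np.float64(194.4325027581582))]
15 [(np.float64(272.31379112127473), np.float64(197.06806852279936)), (np.float64(288.61023240923276), np.float64(193.81356885187915))]
17 [(np.float64(272.31033825376994), np.float64(193.84278056271145)), (np.float64(287.78490867071787), np.float64(193.16839011325777))]
```

>>> send_rows([
  [0,-0.0025,0],
  [0,-0.0025,-0.006],
  [0,-0.0025,-0.012],
  [0.0005,-0.0025,-0.018],
  [0.0005,-0.0025,-0.018],
  [0.0005,-0.0025,-0.018],
], grip=[-0.8,-0.8,-0.8,-0.8,-0.8,-0.8], yaw=[0,0,0,0,0,0])

```text
time_s: 7.07
ee_pos: [538.5, -97.0, 123.2]
ee_rot: [180.0, 0.1, -10.7]
force: [0.3, -0.0, 0.1]
gripper_width: 17.3
gripper_force: 25.0
```

```bash
python3 - <<'E'
from h import *
w=grab('wrist');a=grab('scene')
f=[env.state()['force']]
s=env.state();T=s['ee_pos'];print(T,s['force'],s['time_s'])
print('pad',proj(w,[563.5,-101.5,49.5]),'tip',proj(w,T+[22.9,-5.5,-68.7]))
W=np.zeros((500,800,3),np.uint8)
W[:,:400]=cv2.resize(a['frame'][170:220,270:310],(400,500),interpolation=cv2.INTER_CUBIC)
W[:,400:]=cv2.resize(w['frame'][150:250,235:315],(400,500),interpolation=cv2.INTER_CUBIC)
cv2.imwrite('pics/g.png',W[:,:,::-1])
E
```

```text
[539.0171152  -97.11155235 123.905608  ] [ 0.09352563  0.35844279 -0.47809627] 7.1667
pad (np.float64(271.9712999263059), np.float64(191.73317896634202)) tip (np.float64(273.588351067406), np.float64(194.72684655079254))
```

View pics/g.png

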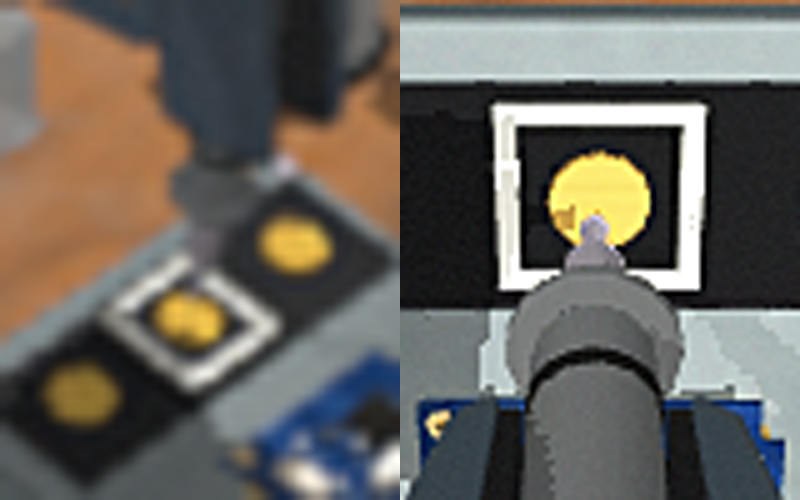

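>>> send_rows([
  [0.0008,-0.0005,-0.002],
  [0.0015,-0.001,-0.004],
  [0.002,-0.001,-0.006],
  [0.0025,-0.001,-0.008],
  [0.0027,-0.001,-0.009],
  [0.0027,-0.001,-0.009],
  [0.0027,-0.001,-0.009],
], grip=[-0.8,-0.8,-0.8,-0.8,-0.8,-0.8,-0.8], yaw=[0,0,0,0,0,0,0])

```text
time_s: 7.75
ee_pos: [541.7, -98.2, 115.1]
ee_rot: [180.0, -0.0, -10.7]
force: [-1.0, -0.9, 1.0]
gripper_width: 17.4
gripper_force: 25.0
```

```bash
python3 - <<'E'
from h import *
F=[];Z=[]
for i in range(5):
    w=grab('wrist');s=env.state();F.append(s['force']);Z.append(s['ee_pos'])
print(np.round(F,2),np.round(Z,1))
W=cv2.resize(w['frame'][150:250,235:315],(480,600),interpolation=cv2.INTER_CUBIC)
cv2.imwrite('pics/i.png',W[:,:,::-1])
E
```

```text
[[-0.46 -0.03  1.22]
 [-1.07 -0.23  0.67]
 [-0.38 -1.1   1.04]
 [-0.4  -0.56  0.9 ]
 [-0.06 -0.03  0.89]] [[541.7 -98.2 115.1]
 [541.7 -98.2 115.2]
 [541.7 -98.2 115.2]
 [541.7 -98.2 115.1]
 [541.7 -98.2 115.1]]
```

View pics/i.png

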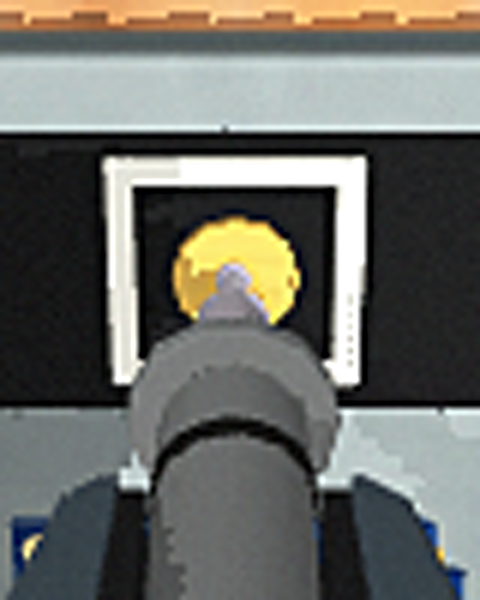

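>>> send_rows([
  [0.0003,0,-0.001],
  [0.0005,0,-0.002],
  [0.0008,0,-0.003],
  [0.001,0,-0.004],
  [0.001,0,-0.004],
  [0.001,0,-0.004],
], grip=[-0.8,-0.8,-0.8,-0.8,-0.8,-0.8], yaw=[0,0,0,0,0,0])

```text
time_s: 8.5
ee_pos: [542.6, -98.3, 111.0]
ee_rot: [180.0, -0.0, -10.7]
force: [-1.7, -1.0, 2.0]
gripper_width: 17.5
gripper_force: 25.0
```

```bash
python3 - <<'E'
from h import *
F=[];Z=[]
for i in range(10):
    w=grab('wrist');s=env.state();F.append(s['force']);Z.append(s['ee_pos'])
print(np.mean(F,0),np.std(F,0),np.round(Z[-1],1),s['gripper_force'],s['time_s'])
W=cv2.resize(w['frame'][150:250,235:315],(480,600),interpolation=cv2.INTER_CUBIC)
cv2.imwrite('pics/j.png',W[:,:,::-1])
E
```

```text
[-0.75024908 -1.46533849  1.89190255] [0.45955998 0.31514706 0.3738969 ] [542.6 -98.2 111. ] 25.001756250858307 9.0
```

View pics/j.png

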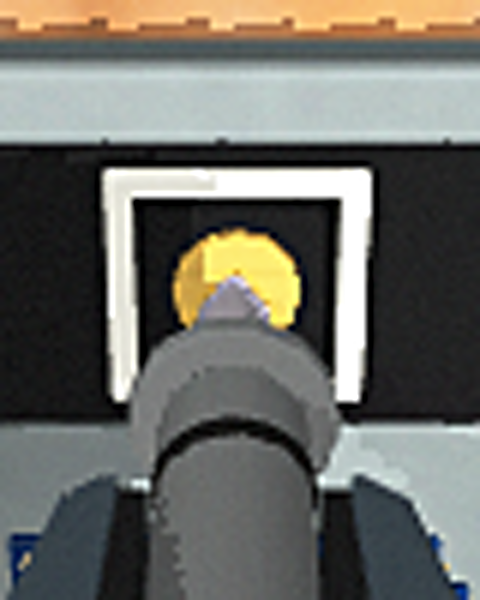

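The wrist picture shows the tip at about (235,285) in the crop and the disc centre at about (237,292), so the tip is centred. The net press is about 2.4 N, which means the plunger is in about 5 mm.

```bash
python3 -c "
from workcell import env
print(env.job_done())"
```

```text
the job is handed in; nothing more can be done
None
```

I handed the job in with the gripper holding the probe on the middle of the framed contact: tilt about 15° (measured before contact), press about 2.4 N and plunger in about 5 mm, all estimated from the cameras and force reading; no verdict was returned.

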